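Pack the lathe kit box in two layers

TASK

Pack the lathe kit into the open oak box in two layers: the faceplate flat on the cork floor of the larger compartment, boss up, then the plywood divider board level on its runners inside the box with its wooden pull uppermost, then the chuck key flat on the board beside the pull. Finish by closing the lid fully, and do not knock over the glue bottle.

Things in the scene. Friction and masses are not known exactly. Their poses are not given: they have to be found in the camera images.
- oak_box: Brown oak box, fixed, 150 x 230 mm, rim 75 mm high, walls 9 mm. Origin under it; z up, y along its long side, hinge on its +x side. Inside: x = -65 to 67, y = -106 to 106 mm. A partition 5 mm thick, its top 54 mm up, crosses it at y = -20 mm; the compartment on its -y side already holds a round tin; the larger one on its +y side has a raised cork floor.
- box_bay (a point): Middle of the floor of the larger compartment (132 mm in x, 123 mm in y) of the box: a fixed cork pad whose top is 28 mm above the bench; axes as the box's.
- box_rest (a point): Middle of the box's inside (132 x 212 mm) at the height of the runner tops, 55.5 mm above the bench: the centre of the seated divider's underside comes here; axes as the box's. The runners are ledges 7 mm wide along the two short inner ends. From here to the underside of the closed lid it is 20 mm.
- oak_box_lid (a joint): Angle of the lid, rad: 0 shut, 1.57 upright, 1.83 fully open. Hinge line along the box's y at its x = 80 mm, 76 mm above the bench. The lid is a board 10 mm thick, 236 mm wide (y). Its hinge is stiff: the lid stays where it is left at any angle, and must be pushed all the way down; about 2 N at its free edge turns it.
- lid_edge (a point): Middle of the free edge of the lid, halfway through its thickness, 157 mm from the hinge (the brass lip sits on it and sticks out 6 mm farther); x points from the free edge towards the hinge, z out of the lid's outer face (up when shut, away from the box when open).
- rack: Wooden rack, 64 x 150 mm, 35 mm high, fixed, with grooves along its y; the divider stands in the middle groove (7.2 mm wide, 21 mm deep, floor 14 mm above the bench). A thin steel card scraper 76 mm high stands in the groove on its -x side. Origin under its centre, z up.
- divider: Loose plywood board 208 x 128 x 6 mm, 0.13 kg, standing on a long edge in the rack, leaning up to 4 degrees. Lying flat it fits the box's inside with 2 mm to spare all round. Origin: middle of the long edge in the groove, mid-thickness; y along that edge, z across the board (up while it stands; free edge at z = 128 mm), x normal to it on the pull's side (up when it lies pull uppermost).
- divider_mid (a point): Centre of the divider board (mid-thickness); axes as the divider's. The bench between rack and box, nearer the robot than the faceplate and the key, is kept clear to lay the board flat: about 230 x 140 mm round a point 0.42 m ahead of the robot and 0.06 m to its right, the long way pointing away from the robot.
- pull (a point): Centre of the divider's pull: a wooden bar 44 mm long (along the divider's y), 14 mm wide (along its z), standing 12 mm proud of the board (x), in the middle of the board's one face. It can be pinched across its width from above once the board lies flat.
- faceplate: Grey steel lathe faceplate, 0.38 kg: a disc 82 mm across and 13 mm thick with a round boss 44 mm across on top of it, 26 mm high over all. Origin: centre of its underside, z up through the boss.
- chuck_key: Grey steel T-shaped chuck key, 0.15 kg, lying flat, 12 mm thick: shank 12 mm wide along y from -56 to 44 mm, crossbar 76 mm long along x at y = 44 to 56 mm. Centre of mass near y = 18 mm. Origin: centre of the underside of its 75 x 112 mm outline, z up. Beside the pull it fits with its shank along the box's short side.
- glue_bottle: Glue bottle with red nozzle, 62 mm across, 158 mm high. Origin under its centre, z up.

How it is judged:
By the outcome, as a careful person would: the job done as asked, in the order asked, and still so for the second after the job is handed in, with the robot touching nothing.
It also fails if it takes over 72 s, if anything falls off the work surface, if the arm or the gripper's body presses on something with over 40 N, if the wrist force passes 120 N, or if a joint passes its speed limit or range.

ROBOT

A 6-joint arm with a two-finger parallel gripper is mounted at the origin on the work surface; the furniture and walls round the work are solid. World frame = base frame: x ahead of the robot, y to its left, z up, the work surface at z = 0. Lengths are in m, angles in rad, forces in N, time in s.
With the tool pointing down it reaches from about 0.325 to 0.775 m from the base axis. Payload 5.5 kg.
Tool frame: the origin (TCP) lies between the finger pads; the fingertips stand 8 mm ahead of it and the grasp point (between the pads) lies 11 mm behind it (tcp_to_tips is the distance from the TCP to the fingertips, in m); z points along the fingers, y is the line along which they close (so a half turn about z gives the same grasp; the last joint's range is limited). The gripper opens to 88 mm and grips with 3 to 60 N. Pads are 20 mm wide; open, the fingers measure 115 mm over their backs; the gripper's body (75 mm by 178 mm) begins 61 mm behind the grasp point.
Start: joints at [-1.308, 0.091, 1.231, -0, 1.82, -0.057], TCP at [0.189, -0.57, 0.231] pointing down, gripper open.
Joint ranges: [-2.87, 2.87], [-0.86, 2.18], [0.17, 2.46], [-1.51, 4.65], [0.06, 2.69], [-2.65, 2.65]. Speed limits (rad/s): [2.57, 2.57, 3.01, 3.14, 3.14, 3.14].

INTERFACE

Orientations are given as a unit quaternion [w, x, y, z].
In Python, from bench import * gives the robot as it stands. Calls block until the motion is done:
- move_to(position, orientation): joint-space move of the TCP to a pose.
- move_l(position, speed=0.15, orientation=None): straight line of the TCP; orientation=None keeps the orientation; speed is the mean speed in m/s.
- movej(angles): joint-space move.
- gripper_open() and close(): open the fingers fully, or close them until they stop; the grip force is fixed at half the most.
- hold(seconds).
- inverse_kinematics(position, orientation): joint angles nearest the present ones, or None.
- state(): the state.
- get_image(name): name is "scene" or "top"; returns a dict with "frame" (400x640x3 uint8, blue, green, red), "depth" (400x640 float32, m along the optical axis (not along the pixel's ray), 0 where there is no reading), "camera_matrix" (3x3 intrinsics, pixels), "k1" (the pictures are not rectified: a ray, as slopes to the right and down, at radius r is drawn at 1 + k1 r^2 times it, then the intrinsics apply), "view" (4x4, takes a point from world to camera coordinates). Camera axes: x right, y up, looking along -z (the intrinsics and any distortion apply to the point x, -y, -z); pixel columns grow to the right and rows downward; lengths in m; the calibration is good to about 2 mm. A picture is of the moment at which its call begins.
A pose or a line that the arm cannot do raises IKError and nothing moves.
- job_done(): hands the job in; it is judged then, once.
The state is a dict: "time": time; "joint_pos": joint angles; "dq": joint speeds; "joint_torque": joint torques, N m; "ee_pos": TCP position; "ee_rot": TCP orientation; "ft_force": force on the tool from outside, world axes, zero at the start; "moment": the same for the moment, N m; "finger_gap": finger opening in m; "finger_force": force on a finger pad.
Only numpy, scipy, OpenCV 4.12 (cv2) and the standard library are available. Lean on these libraries where they do the work, as an engineer would, in place of code of your own. Each camera call takes 0.05 s, during which the arm holds its last target. There are 200 camera calls.

## Working session

There is one attempt and no reset: what is moved stays moved. The work goes in short steps, each a Python script; the robot and the scene stay as the last script left them, time stands still between calls to the robot, and variables do not carry over. Pictures are saved under pics/ and viewed, at most 10 in all, crops included, and the job is handed in when it is done.

```bash
ls; mkdir -p pics; cat > h.py <<'E'
from bench import *
import numpy as np, cv2
def cast(im,px):
    """world ray (origin, dirs) for Nx2 pixels"""
    K=np.array(im["camera_matrix"],float);k1=im["k1"]
    px=np.asarray(px,float).reshape(-1,1,2)
    n=cv2.undistortPoints(px,K,np.array([k1,0,0,0,0],float)).reshape(-1,2)
    V=np.array(im["view"]);R=V[:3,:3];t=V[:3,3]
    d=np.c_[n[:,0],-n[:,1],-np.ones(len(n))]
    return -R.T@t, d@R
def onplane(im,px,z):
    o,d=cast(im,px); s=(z-o[2])/d[:,2]; return o+d*s[:,None]
def cloud(im):
    """HxWx3 world points from depth"""
    D=im["depth"];h,w=D.shape
    u,v=np.meshgrid(np.arange(w),np.arange(h))
    o,d=cast(im,np.stack([u,v],-1).reshape(-1,2))
    P=o+d*D.reshape(-1,1); P[D.reshape(-1)<=0]=np.nan
    return P.reshape(h,w,3)
E
python3 - <<'E'
from h import *
for n in("scene","top"):
    im=get_image(n); cv2.imwrite(f"pics/{n}0.png",im["frame"]); np.save(f"pics/{n}0.npy",im,allow_pickle=True)
    print(n,np.array(im["camera_matrix"]).tolist(),im["k1"],np.round(im["view"],3).tolist())
print(state())
E
```

```text
pics
scene [[436.1599446869366, 0.0, 320.90040995869896], [0.0, 436.1599446869366, 194.07025395896335], [0.0, 0.0, 1.0]] -0.08700002223590647 [[-0.596, -0.803, -0.014, 0.333], [0.478, -0.368, 0.797, -0.322], [-0.645, 0.469, 0.603, -0.621], [0.0, 0.0, 0.0, 1.0]]
top [[456.53230675724313, 0.0, 321.62515091257876], [0.0, 456.53230675724313, 199.84897035331963], [0.0, 0.0, 1.0]] -0.08020104547991937 [[0.015, -1.0, 0.011, 0.009], [0.995, 0.016, 0.094, -0.536], [-0.094, 0.009, 0.996, -1.082], [0.0, 0.0, 0.0, 1.0]]
{'time': 0.1, 'joint_pos': array([-1.30768601e+00,  9.17450262e-02,  1.23178486e+00, -5.61771500e-05,
        1.81980530e+00, -5.66912058e-02]), 'dq': array([-0.00022703, -0.00146797, -0.001852  , -0.00035932, -0.00036   ,
        0.00080826]), 'joint_torque': array([ 3.54588010e-03, -4.47857273e+01, -4.07568240e+01,  7.00498768e-02,
        2.85115797e-02, -1.26171531e-04]), 'ee_pos': array([ 0.18854349, -0.56932708,  0.22963207]), 'ee_rot': array([-8.63824849e-04,  9.87243812e-01,  1.59213363e-01, -1.16846829e-04]), 'ft_force': array([ 0.58816673, -0.41488671,  0.44788877]), 'moment': array([ 0.03294283, -0.00265595,  0.03021835]), 'finger_force': 0.0, 'finger_gap': 0.08771484862847444}
```

View pics/top0.png

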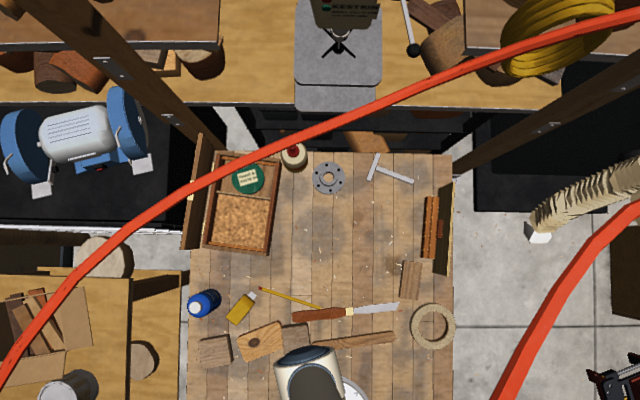

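View pics/scene0.png

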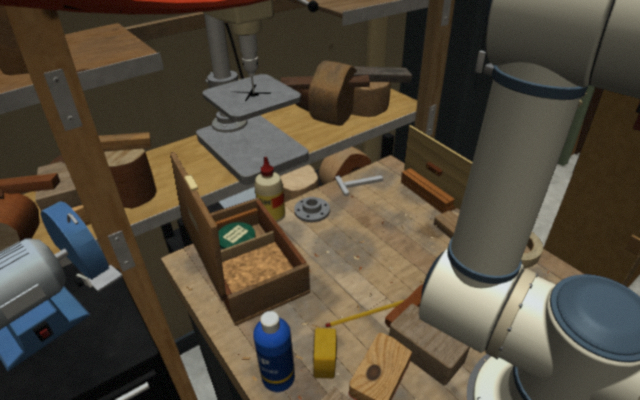

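The top view shows the box at about (238,200) with the lid open on its left (world +y), and the cork bay towards the robot. The faceplate is at (329,178) and the key at (390,170). The rack with the divider is at (435,230) and the bottle at (293,155). The scene view confirms the divider's pull faces the box. Next I'll measure with depth.

```bash
python3 - <<'E'
from h import *
C={}
for n in("top","scene"):
    im=np.load(f"pics/{n}0.npy",allow_pickle=True).item(); C[n]=cloud(im)
P=C["top"]; z=P[...,2]
def rect(m,name,ext=0):
    p=P[m][:,:2].astype(np.float32); (c,s,a)=cv2.minAreaRect(p*1000); print(name,len(p),np.round(c,1),np.round(s,1),round(a,1), 'med z',np.round(np.median(z[m]),4))
def reg(x0,y0,x1,y1):
    m=np.zeros(z.shape,bool); m[y0:y1,x0:x1]=1; return m
bench=reg(280,200,400,280); print('bench z',np.nanmedian(z[bench]),np.nanstd(z[bench]))
rect(reg(195,140,290,260)&(abs(z-.075)<.008),'rim')
rect(reg(195,190,272,255)&(abs(z-.028)<.008),'cork')
rect(reg(305,155,350,200)&(z>.006)&(z<.02),'fp disc')
rect(reg(305,155,350,200)&(z>.020),'fp boss')
rect(reg(360,145,420,190)&(z>.006)&(z<.03),'key')
rect(reg(275,140,310,172)&(z>.1),'bottle')
rack=reg(415,185,460,280)
for a,b in((.01,.03),(.03,.045),(.045,.08),(.08,.12),(.12,.16)):
    m=rack&(z>a)&(z<b)
    if m.sum()>5: rect(m,f'rack {a}-{b}')
lid=reg(175,125,215,255)&(z>.09)
p=P[lid]; c=p.mean(0); u,s,vt=np.linalg.svd(p-c); print('lid',c,vt[2],p.min(0),p.max(0))
im=np.load("pics/top0.npy",allow_pickle=True).item()["frame"]
a=cv2.resize(im[125:285,165:300],None,fx=3,fy=3,interpolation=cv2.INTER_CUBIC)
b=cv2.resize(im[125:285,345:470],None,fx=3,fy=3,interpolation=cv2.INTER_CUBIC)
cv2.imwrite("pics/crop1.png",np.hstack([a,b]))
# scene: rack
Q=C["scene"];m=np.zeros(Q.shape[:2],bool);m[110:230,395:480]=1
q=Q[m&(Q[...,2]>.05)&(Q[...,0]>.35)&(Q[...,1]>-.45)&(Q[...,1]<-.2)]; print('sc div',len(q),q.min(0),q.max(0)); np.save('pics/q.npy',q)
E
```

```text
bench z 7.055009420353642e-05 0.0028157223975358078
rim 1228 [520.9 195.7] [177.2 231.1] 82.9 med z 0.0752
cork 2584 [485.8 205.8] [141.3 141.2] 83.2 med z 0.0284
fp disc 639 [603.3   9.8] [104.4  85.7] 18.8 med z 0.011
fp boss 179 [604.4  22.8] [86.5 40.7] 60.8 med z 0.0268
key 361 [ 618.8 -146.2] [ 86.  143.9] 6.3 med z 0.0116
bottle 585 [609.2  77. ] [89.  54.2] 17.7 med z 0.1325
rack 0.01-0.03 314 [ 458.3 -238.7] [ 44.2 225.1] 85.1 med z 0.0222
rack 0.03-0.045 764 [ 468.2 -246.6] [ 30.6 208. ] 85.3 med z 0.0341
rack 0.045-0.08 280 [ 468.1 -254.1] [ 13.9 209. ] 85.7 med z 0.0639
rack 0.08-0.12 545 [ 466.8 -254. ] [ 15.1 206.6] 85.9 med z 0.0961
rack 0.12-0.16 493 [ 463.5 -262.1] [  7.9 201.1] 85.5 med z 0.1393
lid [0.52105812 0.26032208 0.25842715] [-0.12173353 -0.96455446 -0.23412741] [0.4137456  0.17140447 0.09013292] [0.64713387 0.29834121 0.51473484]
sc div 2399 [ 0.37341182 -0.27487733  0.05002905] [ 0.57010188 -0.24659821  0.14480335]
```

View pics/crop1.png

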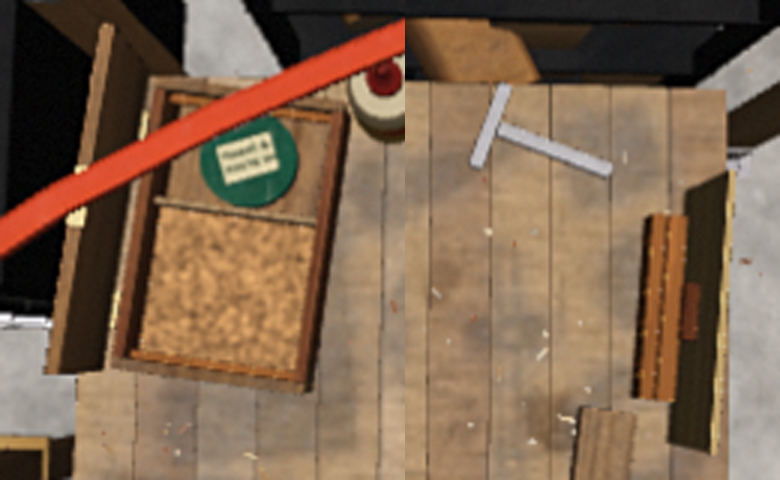

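The crop shows the box with a clear cork bay and the tin under the hose line. The divider's pull is at about (690,310) in the crop, on its +y face, with the scraper behind. Next: refined poses, bottle clearance and hose height.

```bash
cat >> h.py <<'E'
def holebox(im,P,c,yaw,z0=.075,zlo=.0,zhi=.070,hx=66,hy=106):
    """refine box pose (centre of inside, yaw of box x) from the hole seen through the rim plane"""
    z=P[...,2]; h,w=z.shape
    u,v=np.meshgrid(np.arange(w),np.arange(h)); G=onplane(im,np.stack([u,v],-1).reshape(-1,2),z0)[:,:2]
    ok=((z<zhi)&(z>zlo)).reshape(-1)
    for it in range(4):
        R=np.array([[np.cos(yaw),-np.sin(yaw)],[np.sin(yaw),np.cos(yaw)]])
        L=(G-c)@R*1000
        m=ok&(abs(L[:,0])<hx+7)&(abs(L[:,1])<hy+7); q=L[m]; res={}
        for k,(ax,s,lim) in {'x-':(0,-1,hy-12),'x+':(0,1,hy-12),'y-':(1,-1,hx-12),'y+':(1,1,hx-12)}.items():
            o=1-ax; b=np.round(q[:,o]/5); pts=[]
            for t in np.unique(b):
                if abs(t*5)>lim: continue
                e=(s*q[b==t,ax]).max(); pts.append((t*5,e))
            pts=np.array(pts); H=(hx,hy)[ax]; pts=pts[abs(pts[:,1]-H)<6]
            res[k]=(s*np.median(pts[:,1]),np.polyfit(pts[:,0],s*pts[:,1],1)[0],len(pts))
        dx=(res['x-'][0]+res['x+'][0])/2; dy=(res['y-'][0]+res['y+'][0])/2
        c=c+R@np.array([dx,dy])/1000; yaw+=-(res['x-'][1]+res['x+'][1])/2
    return c,yaw,res
E
cat > m.py <<'E'
from h import *
I={n:np.load(f"pics/{n}0.npy",allow_pickle=True).item() for n in("top","scene")}
C={n:cloud(I[n]) for n in I}
for n in I:
    try:
        c,y,r=holebox(I[n],C[n],np.array([.521,.196]),np.deg2rad(83)); print(n,'inside centre',np.round(c,4),'yaw x',np.rad2deg(y).round(2),{k:(round(v[0],1),round(v[1],4),v[2]) for k,v in r.items()})
    except Exception as e: print(n,e)
def gray(n,x0,x1,y0,y1,zpl,sat,val):
    f=I[n]["frame"]; hsv=cv2.cvtColor(f,cv2.COLOR_BGR2HSV)
    P=C[n]; m=(hsv[...,1]<sat)&(hsv[...,2]>val)&(P[...,0]>x0)&(P[...,0]<x1)&(P[...,1]>y0)&(P[...,1]<y1)&(P[...,2]>-.01)&(P[...,2]<.05)
    m=m.astype(np.uint8); N,lab,st,_=cv2.connectedComponentsWithStats(m); k=1+np.argmax(st[1:,4]); v,u=np.where(lab==k)
    return onplane(I[n],np.c_[u,v],zpl)
for n in I:
    p=gray(n,.54,.68,-.06,.08,.013,60,60)[:,:2].astype(np.float32)*1000; print(n,'fp',len(p),cv2.minEnclosingCircle(p), cv2.fitEllipse(cv2.convexHull(p)))
    k=gray(n,.5,.7,-.25,-.06,.012,60,100)[:,:2].astype(np.float32)*1000; print(n,'key',len(k),cv2.minAreaRect(k), k.mean(0))
    P=C[n]
    for zz in((.03,.06),(.06,.09),(.09,.115)):
        b=P[(P[...,0]>.54)&(P[...,0]<.68)&(P[...,1]>.03)&(P[...,1]<.13)&(P[...,2]>zz[0])&(P[...,2]<zz[1])]
        # drop box
        if len(b)>5: print(n,'bottle',zz,len(b),np.percentile(b[:,:2],[3,50,97],axis=0).round(3).tolist())
q=np.load('pics/q.npy'); q=q[q[:,2]>.06]
c=np.median(q,0); d=q
for _ in range(5):
    A=np.c_[d[:,0],d[:,2],np.ones(len(d))]; s=np.linalg.lstsq(A,d[:,1],rcond=None)[0]
    r=q[:,1]-np.c_[q[:,0],q[:,2],np.ones(len(q))]@s; d=q[abs(r-np.median(r))<.003]
print('div face y = %.4f x + %.4f z + %.4f'%tuple(s),len(d),'lean deg',np.rad2deg(np.arctan(s[1])),'yaw',np.rad2deg(np.arctan(s[0])),'ext',np.percentile(d,[1,99],axis=0).round(4).tolist())
pr=q[(r>.006)&(r<.02)&(q[:,2]>.05)&(q[:,2]<.10)]; print('pull pts',len(pr),pr.min(0),pr.max(0))
# hose
f=I["top"]["frame"]; hsv=cv2.cvtColor(f,cv2.COLOR_BGR2HSV); m=((hsv[...,0]<12)&(hsv[...,1]>170)&(hsv[...,2]>150)); P=C["top"]; h=P[m&(P[...,2]>.2)]
for x in np.arange(-.5,.8,.1):
    t=h[abs(h[:,1]-x)<.02]
    if len(t): print('hose y',round(x,2),np.median(t,0).round(3))
E
python3 m.py
```

```text
top inside centre [0.5207 0.1963] yaw x 82.17 {'x-': (np.float64(-71.4), np.float64(-0.0011), 21), 'x+': (np.float64(71.6), np.float64(0.0026), 14), 'y-': (np.float64(-104.7), np.float64(0.0424), 13), 'y+': (np.float64(104.7), np.float64(0.0179), 21)}
scene inside centre [0.5133 0.1864] yaw x 68.98 {'x-': (np.float64(-69.9), np.float64(0.0336), 22), 'x+': (np.float64(64.5), np.float64(0.0066), 37), 'y-': (np.float64(-105.3), np.float64(0.1086), 12), 'y+': (np.float64(107.4), np.float64(0.0788), 12)}
top fp 747 ((592.3096923828125, 2.520852565765381), 41.22594451904297) ((592.6245727539062, 2.4600205421447754), (80.31548309326172, 82.37354278564453), 160.33322143554688)
top key 389 ((595.4620361328125, -144.23846435546875), (118.36357116699219, 72.52305603027344), 53.60615921020508) [ 609.72675 -141.38773]
top bottle (0.03, 0.06) 97 [[0.547, 0.055], [0.606, 0.107], [0.629, 0.128]]
top bottle (0.06, 0.09) 204 [[0.55, 0.056], [0.606, 0.123], [0.63, 0.13]]
top bottle (0.09, 0.115) 333 [[0.608, 0.058], [0.624, 0.078], [0.654, 0.111]]
scene fp 625 ((587.4774169921875, 5.565741062164307), 4
[... 340 characters left out ...]
ene bottle (0.06, 0.09) 425 [[0.566, 0.065], [0.608, 0.106], [0.635, 0.129]]
scene bottle (0.09, 0.115) 381 [[0.606, 0.063], [0.619, 0.094], [0.645, 0.112]]
div face y = -0.0836 x + -0.0071 z + -0.2218 1981 lean deg -0.4051040868416497 yaw -4.778417509361731 ext [[0.376, -0.2708, 0.0609], [0.5681, -0.2531, 0.1433]]
pull pts 97 [ 0.44454271 -0.25600011  0.07291879] [ 0.49003726 -0.24659821  0.08770105]
hose y -0.4 [ 0.822 -0.402  0.364]
hose y -0.3 [ 0.674 -0.294  0.69 ]
hose y -0.2 [ 0.428 -0.2    0.74 ]
hose y -0.1 [ 0.338 -0.11   0.795]
hose y -0.0 [0.605 0.    0.493]
hose y 0.1 [0.56  0.1   0.494]
hose y 0.2 [0.505 0.2   0.508]
hose y 0.3 [0.422 0.3   0.537]
hose y 0.4 [0.288 0.394 0.582]
```

```bash
cat > m2.py <<'E'
from m import *
n="top"; im=I[n]
# key, both views
for n in("top","scene"):
    k=gray(n,.5,.7,-.25,-.06,.012,60,90)[:,:2]*1000
    o=onplane(I["top"],[[373.3,167.2],[413.3,182.3]],.012)[:,:2]*1000
    d=(o[0]-o[1])/np.linalg.norm(o[0]-o[1]); c=o[0]-50*d
    for _ in range(5):
        nrm=np.array([d[1],-d[0]]); L=np.c_[(k-c)@nrm,(k-c)@d]
        sh=L[(L[:,1]<38)&(abs(L[:,0])<12)]; s=np.polyfit(sh[:,1],sh[:,0],1)
        cb=L[(L[:,1]>38)]
        c=c+nrm*s[1]+d*(np.median(cb[:,1])-50); d=d+nrm*s[0]; d/=np.linalg.norm(d)
    print(n,'key origin',c.round(1),'dir y',d.round(4),np.rad2deg(np.arctan2(d[1],d[0])).round(2),'ext',L.min(0).round(1),L.max(0).round(1))
# rectified crop of box at rim plane
im=I["top"]; c=np.array([.5207,.1963]); yaw=np.deg2rad(83)
def project(im,W):
    V=np.array(im["view"]);p=W@V[:3,:3].T+V[:3,3]
    r=cv2.projectPoints(np.c_[p[:,0],-p[:,1],-p[:,2]].reshape(-1,1,3),np.zeros(3),np.zeros(3),np.array(im["camera_matrix"],float),np.array([im["k1"],0,0,0,0],float))[0]; return r.reshape(-1,2)
sc=2.5;w,h=400,600
jj,ii=np.meshgrid(np.arange(w),np.arange(h)); lx=(jj-w/2)/sc/1000; ly=(h/2-ii)/sc/1000   # box x right, box y up
R=np.array([[np.cos(yaw),-np.sin(yaw)],[np.sin(yaw),np.cos(yaw)]])
def rectify(z):
    W=np.c_[np.c_[lx.ravel(),ly.ravel()]@R.T+c,np.full(lx.size,z)]
    mp=project(im,W).reshape(h,w,2).astype(np.float32); return cv2.remap(im["frame"],mp[...,0],mp[...,1],cv2.INTER_CUBIC)
a=rectify(.075)
for t in range(-110,111,10):
    for x in(-66,66): cv2.circle(a,(int(w/2+x*sc),int(h/2-t*sc)),1,(255,255,0),-1)
for t in range(-70,71,10):
    for y in(-106,106): cv2.circle(a,(int(w/2+t*sc),int(h/2-y*sc)),1,(255,255,0),-1)
# outer
for y in(-115,115):
    for t in range(-70,71,10): cv2.circle(a,(int(w/2+(t)*sc),int(h/2-y*sc)),1,(0,255,0),-1)
for t in range(-110,111,10): cv2.circle(a,(int(w/2+(-76)*sc),int(h/2-t*sc)),1,(0,255,0),-1)
cv2.imwrite("pics/rect.png",a)
E
python3 m2.py | grep key.o
```

```text
top key origin [ 604.8 -156. ] dir y [0.3412 0.94  ] 70.05 ext [-37.9 -57.3] [37.5 57. ]
scene key origin [ 604.6 -156.3] dir y [0.2873 0.9579] 73.31 ext [-39.4 -65.6] [37.8 60.4]
```

View pics/rect.png

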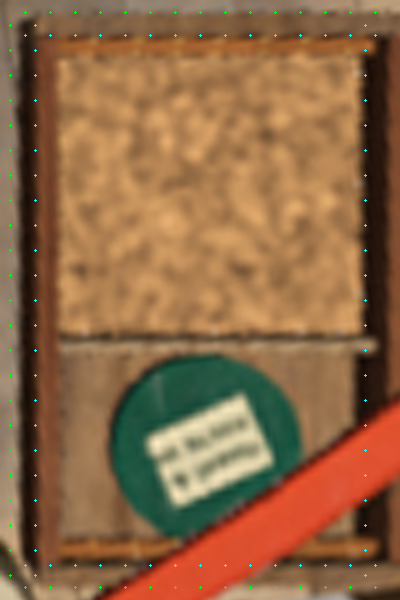

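The rectified view shows the rim's left edge at x≈38–58 px and its right inner edge at 388 px. The inside centre is therefore about 9 mm further in box x than the depth estimate. I'll fit those edges at subpixel level, plus the scene view for a cross-check.

```bash
cat > m3.py <<'E'
from m2 import *
from scipy.ndimage import gaussian_filter
a=rectify(.075); red=a[...,2].astype(float); g=gaussian_filter(red,1.5)
def edge(axis,rng,pos,pol,win=7):
    gr=np.gradient(g,axis=1-axis if False else axis)*pol; P=[]
    for t in rng:
        pr=gr[pos-win:pos+win+1,t] if axis==0 else gr[t,pos-win:pos+win+1]
        i=int(np.argmax(pr))
        if 0<i<2*win:
            d=(pr[i-1]-pr[i+1])/(2*(pr[i-1]-2*pr[i]+pr[i+1])); P.append((t,pos-win+i+d))
    P=np.array(P)
    for _ in range(4):
        f=np.polyfit(P[:,0],P[:,1],1); r=P[:,1]-np.polyval(f,P[:,0]); s=max(1.5*np.median(abs(r)),.3); P2=P[abs(r)<2.5*s]; 
        if len(P2)<20: break
        P=P2
    return f,len(P),np.std(r)
for nm,ax,rng,pos,pol in(('L outer',1,range(80,520),38,1),('L inner?',1,range(80,320),58,1),('R inner',1,range(80,390),388,1),('cork R',1,range(80,320),362,-1),
      ('top outer',0,range(60,370),14,-1),('top outer+',0,range(60,370),14,1),('top inner',0,range(70,360),38,-1),('bot inner',0,range(60,160),563,1),('bot outer',0,range(40,110),589,1),('bot outer-',0,range(40,110),589,-1)):
    f,N,s=edge(ax,rng,pos,pol); mid=300 if ax==1 else 200
    v=np.polyval(f,mid); v=(v-200)/2.5 if ax==1 else (300-v)/2.5
    print(nm,'at mid %.2f mm'%v,'slope(px) %.4f'%f[0],N,round(s,2))
E
python3 m3.py | tail -10; python3 - <<'E'
from h import *
for n in("top","scene"):
    im=np.load(f"pics/{n}0.npy",allow_pickle=True).item();V=np.array(im["view"]);print(n,-V[:3,:3].T@V[:3,3])
q=[0,1,0,0]
for p in ([.593,.002,.03],[.476,.2,.05],[.47,-.26,.135],[.52,.2,.08]): print(inverse_kinematics(p,[0,.7071,.7071,0]),inverse_kinematics(p,[0,1,0,0]))
E
```

```text
L outer at mid -65.39 mm slope(px) 0.0028 440 1.01
L inner? at mid -56.42 mm slope(px) 0.0031 237 1.11
R inner at mid 75.25 mm slope(px) 0.0016 309 0.53
cork R at mid 64.67 mm slope(px) 0.0068 240 1.01
top outer at mid 115.88 mm slope(px) 0.0014 291 1.37
top outer+ at mid 112.79 mm slope(px) 0.0060 240 1.62
top inner at mid 106.96 mm slope(px) 0.0017 129 0.79
bot inner at mid -106.69 mm slope(px) -0.0022 83 0.44
bot outer at mid -117.11 mm slope(px) 0.0380 29 0.31
bot outer- at mid -86.83 mm slope(px) -0.7337 18 1.54
top [0.43110331 0.02815177 1.12714657]
scene [-0.04807836  0.44005341  0.63586765]
[-5.39940471e-02  1.26279961e-01  1.55059482e+00 -4.44089210e-16
  1.46471787e+00 -5.39940471e-02] [-5.39940471e-02  1.26279961e-01  1.55059482e+00 -4.44089210e-16
  1.46471787e+00  1.51680228e+00]
[ 3.31871249e-01 -9.37898180e-02  1.73657196e+00 -4.44089210e-16
  1.49881051e+00  3.31871249e-01] [ 3.31871249e-01 -9.37898180e-02  1.73657196e+00 -4.44089210e-16
  1.49881051e+00  1.90266758e+00]
[-5.68632873e-01 -7.62257964e-02  1.56775971e+00 -4.44089210e-16
  1.65005874e+00 -5.68632873e-01] [-5.68632873e-01 -7.62257964e-02  1.56775971e+00 -4.44089210e-16
  1.65005874e+00  1.00216345e+00]
[ 3.06109447e-01 -7.36245450e-04  1.59226229e+00 -4.44089210e-16
  1.55006661e+00  3.06109447e-01] [ 3.06109447e-01 -7.36245450e-04  1.59226229e+00 -4.44089210e-16
  1.55006661e+00  1.87690577e+00]
```

```bash
cat >> h.py <<'E'
def quat(Rm):
    from scipy.spatial.transform import Rotation as Ro
    q=Ro.from_matrix(Rm).as_quat(); return [q[3],q[0],q[1],q[2]]
def ori(phi,tz=(0,0,-1)):
    """tool y horizontal along world angle phi (deg); tool z = tz made orthogonal"""
    y=np.array([np.cos(np.deg2rad(phi)),np.sin(np.deg2rad(phi)),0]); z=np.array(tz,float); z-=y*(y@z); z/=np.linalg.norm(z)
    return quat(np.c_[np.cross(y,z),y,z])
def best(p,phi,tz=(0,0,-1),ref=None):
    """orientation among the two half turns whose wrist joint is nearest ref (default present)"""
    j0=state()["joint_pos"][5] if ref is None else ref; o=[]
    for s in(0,180):
        q=ori(phi+s,tz); j=inverse_kinematics(list(p),q)
        if j is not None: o.append((abs(j[5]-j0),q,j))
    o.sort(key=lambda t:t[0]); return o[0][1],o[0][2]
BC=np.array([.5218,.2056]); BY=np.deg2rad(83.0)   # inside centre, yaw of box x
BX=np.array([np.cos(BY),np.sin(BY)]); BYv=np.array([-np.sin(BY),np.cos(BY)])
def box(x,y,z):
    """box coordinates (mm, inside-centre origin i.e. x-1) to world"""
    return np.r_[BC+BX*(x-1)/1000+BYv*y/1000,z]
def st(tag=''):
    s=state(); print(tag,'t%.1f'%s['time'],s['ee_pos'].round(4),'F',s['ft_force'].round(1),'gap %.4f ff %.1f'%(s['finger_gap'],s['finger_force']),'j6 %.2f'%s['joint_pos'][5])
E
python3 - <<'E'
from h import *
im={n:np.load(f"pics/{n}0.npy",allow_pickle=True).item() for n in("top","scene")}
print('nozzle top',onplane(im["top"],[[292.7,150]],.150),'shoulder',onplane(im["top"],[[295,158]],.11))
print('nozzle sc',onplane(im["scene"],[[266,160]],.158),'base sc',onplane(im["scene"],[[271.5,214]],.015))
for n in im:
    f=cv2.cvtColor(im[n]["frame"],cv2.COLOR_BGR2HSV); P=cloud(im[n])
    m=((f[...,0]<10)|(f[...,0]>170))&(f[...,1]>120)&(f[...,2]>50)&(P[...,0]>.5)&(P[...,0]<.72)&(P[...,1]>.02)&(P[...,1]<.14)&(P[...,2]>.1)&(P[...,2]<.18)
    v,u=np.where(m); print(n,'red',m.sum(),u.mean(),v.mean(),np.median(P[m],0))
f=[(592.6,2.5)]
st()
p=np.array([.5926,.0025,.19])
for t in (0,12,20):
    th=np.deg2rad(t); tz=(0,np.sin(th),-np.cos(th)); q,j=best(p,0,tz); print(t,j.round(2))
q,j=best(box(1,44.5,.06),83,(0,0,-1)); print(j.round(2))
E
```

```text
nozzle top [[0.63138022 0.0834255  0.15      ]] shoulder [[0.62129981 0.08008617 0.11      ]]
nozzle sc [[0.62354016 0.0888453  0.158     ]] base sc [[0.62405343 0.08908784 0.015     ]]
top red 109 292.72477064220186 150.78899082568807 [0.63177013 0.08333994 0.13481415]
scene red 115 266.1913043478261 167.76521739130436 [0.6286648  0.08806223 0.13380659]
 t0.1 [ 0.1885 -0.5693  0.2296] F [ 0.6 -0.4  0.4] gap 0.0877 ff 0.0 j6 -0.06
0 [-0.05  0.07  1.33 -0.    1.75 -0.05]
12 [-0.17  0.08  1.33  0.21  1.77 -0.13]
20 [-0.25  0.1   1.33  0.35  1.79 -0.18]
[ 0.35 -0.08  1.71 -0.    1.52 -1.1 ]
```

```bash
python3 - <<'E'
from h import *
x,y=.5926,.0025
q,j=best((x,y,.12),-22); print(j.round(2))
move_to([x,y,.12],q); st('hover')
move_l([x,y,.0225],.2); close(); st('grip')
move_l([x,y,.13],.25); st('lift')
qb,jb=best(box(-3,44.5,.13),83); print(jb.round(2))
move_to([.50,.05,.13],qb); move_to(list(box(-3,44.5,.13)),qb); st('over bay')
im=get_image("top"); cv2.imwrite("pics/bay.png",cv2.resize(im["frame"][110:290,160:360],None,fx=3,fy=3))
np.save("pics/bay.npy",im,allow_pickle=True)
E
```

```text
[-0.05  0.08  1.44 -0.    1.62  0.33]
hover t2.6 [0.5927 0.0016 0.1202] F [ 0.6 -0.1  0.2] gap 0.0884 ff 0.0 j6 0.33
grip t4.0 [0.5927 0.0025 0.0225] F [ 0.5 -0.9  0.2] gap 0.0420 ff 29.9 j6 0.33
lift t4.6 [0.592  0.0025 0.1283] F [-0.1 -0.3 -3.7] gap 0.0420 ff 29.8 j6 0.33
[ 0.34 -0.12  1.62 -0.    1.64 -1.1 ]
over bay t6.8 [0.4774 0.2064 0.1299] F [ 0.1 -0.4 -3. ] gap 0.0418 ff 29.8 j6 -1.11
```

View pics/bay.png

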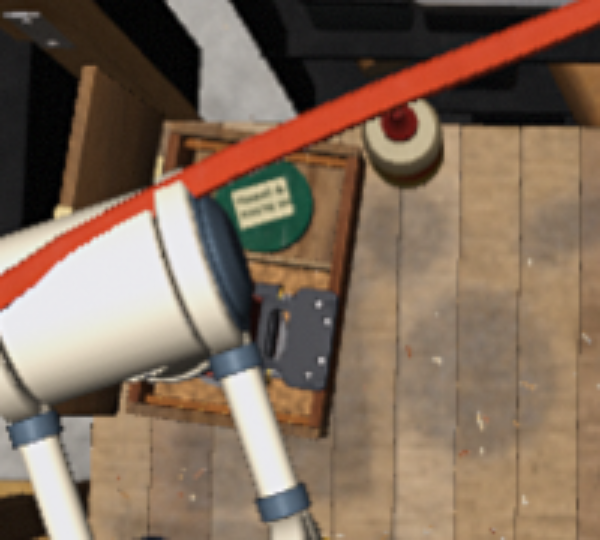

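The gripper (dark plate at ~(300,345) in the crop) sits over the bay with the plate held, and the bottle is upright at (403,140). Lowering now.

```bash
python3 - <<'E'
from h import *
p=box(-3,44.5,.0); 
for z in(.065,.0535,.052,.0505,.0495):
    p[2]=z; move_l(list(p),.12 if z>.06 else .03); s=state(); print(z,s['ft_force'].round(1))
    if s['ft_force'][2]>2: break
gripper_open(); st('open')
p[2]=.16; move_l(list(p),.3); st('up')
# above the divider
c=np.array([.4722,-.259]); 
q,j=best((c[0],c[1],.2),85.2); print(j.round(2))
move_to([.42,-.05,.2],q); st()
for n in("top","scene"): np.save(f"pics/{n}1.npy",get_image(n),allow_pickle=True)
I={n:np.load(f"pics/{n}1.npy",allow_pickle=True).item() for n in("top","scene")}
P=cloud(I["top"]); z=P[...,2]
# plate in bay: boss top
w=(P[...,:2]-BC); L=np.stack([w@BX,w@BYv],-1)*1000
m=(abs(L[...,0])<60)&(L[...,1]>-10)&(L[...,1]<100)
for a,b in((.036,.047),(.048,.06)):
    k=m&(z>a)&(z<b); print('bay',a,k.sum(),np.median(L[k],0).round(1),np.median(z[k]).round(4))
# board top edge
k=(P[...,0]>.3)&(P[...,0]<.62)&(P[...,1]<-.22)&(P[...,1]>-.3)&(z>.130)&(z<.155)
v,u=np.where(k); e=onplane(I["top"],np.c_[u,v],.142); f=np.polyfit(e[:,0],e[:,1],1); print('edge',f,np.percentile(e,[1,50,99],axis=0).round(4).tolist(), 'width',np.std(e[:,1]-np.polyval(f,e[:,0])))
fr=I["top"]["frame"]; 
cv2.imwrite("pics/div.png",np.hstack([cv2.resize(fr[170:300,395:475],None,fx=4.5,fy=4.5,interpolation=cv2.INTER_CUBIC),cv2.resize(I["scene"]["frame"][110:240,380:480],None,fx=4.4,fy=4.5,interpolation=cv2.INTER_CUBIC)]))
E
```

```text
0.065 [ 0.4 -1.3 -3.7]
0.0535 [-0.   0.2 -3.3]
0.052 [-0.2 -0.6 -4.3]
0.0505 [-0.5  0.1 -2.8]
0.0495 [-3.5 -1.6  5.5]
open t9.7 [0.4772 0.2071 0.0495] F [-0.3 -0.3 -0.5] gap 0.0879 ff 0.0 j6 -1.10
up t10.2 [0.4776 0.2072 0.1611] F [-0.4 -0.6 -0.9] gap 0.0881 ff 0.0 j6 -1.10
[-0.56 -0.08  1.46 -0.    1.76 -2.05]
 t11.3 [ 0.42   -0.0494  0.199 ] F [-0.2  0.7 -0.8] gap 0.0875 ff 0.0 j6 -1.69
bay 0.036 651 [-6.  44.1] 0.0395
bay 0.048 215 [-4.1 49. ] 0.0545
edge [-0.07573649 -0.22578064] [[0.3658, -0.2714, 0.142], [0.4663, -0.2613, 0.142], [0.5684, -0.2499, 0.142]] width 0.0026475200657814684
```

View pics/div.png

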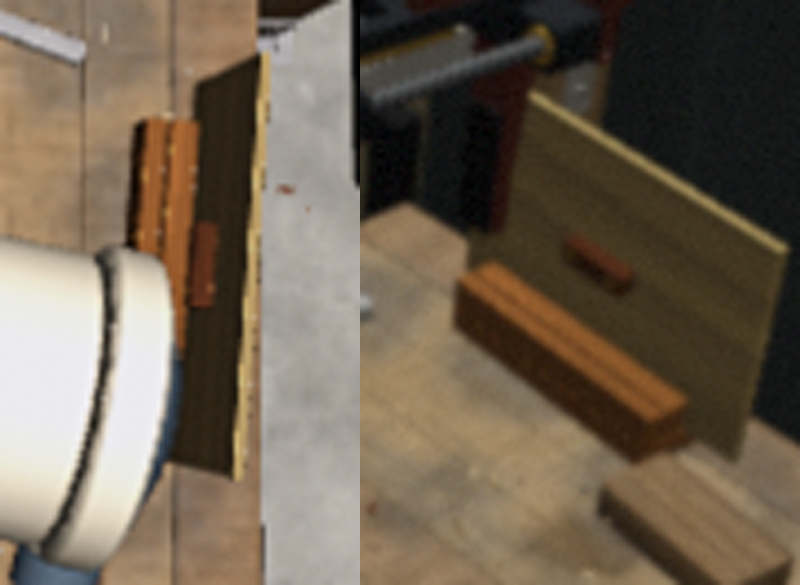

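The faceplate is seated flat: its boss top reads 54.5 mm, at box (-4, 47). The pictures show the divider upright in the rack, its top edge centred near (0.467,-0.262), pull at mid-face. Next: grasp the top edge, tilt the board 50° and lay it on the bench.

```bash
cat > lay.py <<'E'
from h import *
cx,cy=.467,-.2622; phi=85.4
th=np.deg2rad(50); tz=np.array([0,np.sin(th),-np.cos(th)]); D=.118; y0=.012
T=np.array([.42,y0-D*np.sin(th),D*np.cos(th)+.003])
E
python3 - <<'E'
from lay import *
qs,js=best((cx,cy,.2),phi); print('grasp',js.round(2))
# both half turns for the lay pose
for s in(90,270):
    for dz in(.06,0):
        j=inverse_kinematics(list(T+[0,0,dz]),ori(s,tz)); print(s,dz,None if j is None else j.round(2))
    print('up',s,inverse_kinematics([cx,cy,.2],ori(s-4.6)).round(2))
E
```

```text
grasp [-0.58 -0.09  1.46 -0.    1.77 -2.07]
90 0.06 [-0.26 -0.39  1.82 -0.    1.7  -1.83]
90 0 [-0.26 -0.37  1.92 -0.    1.59 -1.83]
up 90 [-0.58 -0.09  1.46 -0.    1.77 -2.07]
270 0.06 [-0.26 -0.39  1.82 -0.    1.7   1.31]
270 0 [-0.26 -0.37  1.92 -0.    1.59  1.31]
up 270 [-0.58 -0.09  1.46 -0.    1.77  1.08]
```

```bash
cat >> lay.py <<'E'
from scipy.spatial.transform import Rotation as Ro
def tilt(phi,t):
    p=np.deg2rad(phi); y=np.array([np.cos(p),np.sin(p),0]); z=np.array([0,0,-1.]); return quat(Ro.from_rotvec([np.deg2rad(t),0,0]).as_matrix()@np.c_[np.cross(y,z),y,z])
E
python3 - <<'E'
from lay import *
for s in(90,270):
    for t in(30,40,50):
        a=np.deg2rad(t)
        for x in(.42,.45):
          for dz in(.06,0):
            j=inverse_kinematics([x,y0-D*np.sin(a),D*np.cos(a)+.003+dz],tilt(s,t)); print(s,t,x,dz,None if j is None else j.round(2))
E
```

```text
90 30 0.42 0.06 [-0.55 -0.25  1.75  0.47  1.9  -2.03]
90 30 0.42 0 [-0.55 -0.22  1.83  0.45  1.8  -2.08]
90 30 0.45 0.06 [-0.52 -0.17  1.69  0.47  1.87 -2.  ]
90 30 0.45 0 [-0.52 -0.15  1.77  0.46  1.78 -2.05]
90 40 0.42 0.06 [-0.66 -0.14  1.73  0.58  1.95 -2.12]
90 40 0.42 0 [-0.66 -0.09  1.8   0.56  1.86 -2.19]
90 40 0.45 0.06 [-0.63 -0.07  1.67  0.59  1.93 -2.09]
90 40 0.45 0 [-0.63 -0.02  1.74  0.57  1.84 -2.16]
90 50 0.42 0.06 [-0.74 -0.    1.71  0.67  2.01 -2.2 ]
90 50 0.42 0 [-0.74  0.06  1.76  0.64  1.92 -2.28]
90 50 0.45 0.06 [-0.71  0.06  1.64  0.69  1.99 -2.17]
90 50 0.45 0 [-0.71  0.12  1.7   0.66  1.9  -2.25]
270 30 0.42 0.06 [-0.55 -0.25  1.75  0.47  1.9   1.12]
270 30 0.42 0 [-0.55 -0.22  1.83  0.45  1.8   1.06]
270 30 0.45 0.06 [-0.52 -0.17  1.69  0.47  1.87  1.14]
270 30 0.45 0 [-0.52 -0.15  1.77  0.46  1.78  1.09]
270 40 0.42 0.06 [-0.66 -0.14  1.73  0.58  1.95  1.02]
270 40 0.42 0 [-0.66 -0.09  1.8   0.56  1.86  0.95]
270 40 0.45 0.06 [-0.63 -0.07  1.67  0.59  1.93  1.05]
270 40 0.45 0 [-0.63 -0.02  1.74  0.57  1.84  0.98]
270 50 0.42 0.06 [-0.74 -0.    1.71  0.67  2.01  0.94]
270 50 0.42 0 [-0.74  0.06  1.76  0.64  1.92  0.86]
270 50 0.45 0.06 [-0.71  0.06  1.64  0.69  1.99  0.97]
270 50 0.45 0 [-0.71  0.12  1.7   0.66  1.9   0.9 ]
```

```bash
python3 - <<'E'
from lay import *
q=ori(phi)
move_to([cx,cy,.185],q); move_l([cx,cy,.132],.2); close(); st('grip')
move_l([cx,cy,.185],.15); st('lift')
qt=tilt(90,50); T0=T+[0,0,.05]
move_to(list(T0),qt); st('tilt')
for dz in(.012,.004,.0,-.004):
    move_l(list(T+[0,0,dz]),.08 if dz>.01 else .03); s=state(); print(dz,s['ft_force'].round(1))
    if s['ft_force'][2]>1.5: break
gripper_open(); st('open')
p=state()['ee_pos']+[0,0,-.015]; move_l(list(p),.1)
p=p+[0,-.035,0]; move_l(list(p),.12)
p=p-tz*.05; move_l(list(p),.2); st('out')
p=p+[0,0,.07]; move_l(list(p),.3)
im=get_image("top"); np.save("pics/top2.npy",im,allow_pickle=True); sc=get_image("scene"); np.save("pics/scene2.npy",sc,allow_pickle=True)
cv2.imwrite("pics/lay.png",np.hstack([im["frame"][100:300,200:500],sc["frame"][100:300,200:520]]))
E
```

```text
grip t13.9 [ 0.467  -0.2624  0.132 ] F [-0.6 -0.8  0.3] gap 0.0059 ff 30.0 j6 -2.07
lift t14.4 [ 0.467  -0.2621  0.1846] F [ 0.4  0.3 -1.7] gap 0.0055 ff 30.0 j6 -2.07
tilt t15.2 [ 0.4201 -0.0788  0.1283] F [ 0.3 -0.  -0.9] gap 0.0058 ff 30.0 j6 -2.22
0.012 [ 0.2  0.2 -2.3]
0.004 [-0.2 -0.1 -0.9]
0.0 [ 0.2 -0.3 -1.2]
-0.004 [ 0.9 -1.6  5.7]
open t18.1 [ 0.42   -0.0784  0.0749] F [-0.2  0.2 -1.1] gap 0.0880 ff 0.3 j6 -2.28
out t19.2 [ 0.4202 -0.1515  0.0919] F [ 0.5  0.3 -1. ] gap 0.0880 ff 0.0 j6 -2.33
```

View pics/lay.png

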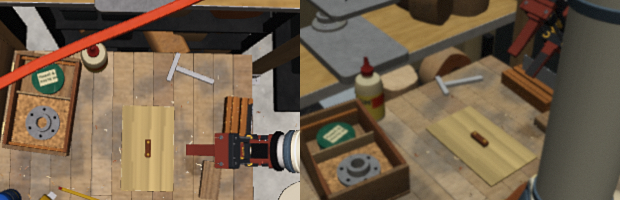

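The board lies flat, pull up, at about (148,148) in the left crop, and the plate is boss-up in the bay. The key at (190,70) and the bottle haven't moved. Now measuring board and pull.

```bash
cat > mb.py <<'E'
from h import *
def board(im,zb=.006,x0=.29,x1=.56,y0=-.16,y1=.04):
    f=im["frame"]; hsv=cv2.cvtColor(f,cv2.COLOR_BGR2HSV); h,w=f.shape[:2]
    u,v=np.meshgrid(np.arange(w),np.arange(h)); G=onplane(im,np.stack([u,v],-1).reshape(-1,2),zb).reshape(h,w,3)[...,:2]
    reg=(G[...,0]>x0)&(G[...,0]<x1)&(G[...,1]>y0)&(G[...,1]<y1)
    lab=cv2.cvtColor(f,cv2.COLOR_BGR2LAB).astype(int)
    return G,reg,lab,hsv
def rectfit(p,c,yaw,hx,hy):
    """p: mm points of filled rect; x half hx, y half hy; slice-edge medians"""
    for _ in range(5):
        R=np.array([[np.cos(yaw),-np.sin(yaw)],[np.sin(yaw),np.cos(yaw)]]); L=(p-c)@R; r={}
        for ax in(0,1):
            o=1-ax; H=(hy,hx)[ax]; b=np.round(L[:,o]/3); E=[]
            for t in np.unique(b):
                if abs(t*3)>H-8: continue
                q=L[b==t,ax]; E.append((t*3,np.percentile(q,1),np.percentile(q,99)))
            E=np.array(E); r[ax]=[]
            for k in(1,2):
                e=E[abs(E[:,k]-np.median(E[:,k]))<5]; r[ax].append((np.mean(e[:,k]),np.polyfit(e[:,0],e[:,k],1)[0]))
        d=np.array([(r[a][0][0]+r[a][1][0])/2 for a in(0,1)]); c=c+R@d
        yaw+=(r[1][0][1]+r[1][1][1])/2*.3-(r[0][0][1]+r[0][1][1])/2*.7   # long sides weigh more
    return c,yaw,r
E
python3 - <<'E'
from mb import *
im=np.load("pics/top2.npy",allow_pickle=True).item(); G,reg,lab,hsv=board(im)
L,A,B=[lab[...,i] for i in range(3)]
inb=(abs(G[...,0]-.42)<.08)&(abs(G[...,1]+.055)<.045); bench=reg&((G[...,1]>.025)|(G[...,1]<-.145))
print('board lab',np.percentile(np.c_[L[inb],A[inb],B[inb]],[5,50,95],axis=0),'bench',np.percentile(np.c_[L[bench],A[bench],B[bench]],[5,50,95],axis=0))
thr=(np.median(B[inb])+np.median(B[bench]))/2; m=(reg&(B>thr)).astype(np.uint8); m=cv2.morphologyEx(m,cv2.MORPH_OPEN,np.ones((3,3)))
N,lb,stt,_=cv2.connectedComponentsWithStats(m); k=1+np.argmax(stt[1:,4]); mm=lb==k
p=G[mm]*1000; print(len(p),cv2.minAreaRect(p.astype(np.float32)))
c,y,r=rectfit(p,p.mean(0),0.0,104,64); print('board c',c.round(2),'yaw',np.rad2deg(y).round(2),{a:[(round(t[0],1),round(t[1],4)) for t in r[a]] for a in r})
# pull
u,v=np.meshgrid(np.arange(640),np.arange(400)); G2=onplane(im,np.stack([u,v],-1).reshape(-1,2),.018).reshape(400,640,3)[...,:2]
m=(A>np.median(A[inb])+8)&(abs(G2[...,0]-c[0]/1000)<.04)&(abs(G2[...,1]-c[1]/1000)<.03); p=(G2[m]*1000).astype(np.float32); print('pull',len(p),p.mean(0),cv2.minAreaRect(p))
P=cloud(im); print('board z',np.nanmedian(P[...,2][inb]),np.nanstd(P[...,2][inb]))
E
```

```text
board lab [[158. 130. 158.]
 [178. 131. 161.]
 [191. 132. 162.]] bench [[100.   132.   140.  ]
 [145.   134.   149.  ]
 [166.   142.45 153.  ]]
4264 ((419.6539306640625, -46.619049072265625), (207.46702575683594, 127.16091918945312), 0.35463207960128784)
board c [420.25 -47.2 ] yaw -0.38 {0: [(np.float64(-100.2), np.float64(-0.0029)), (np.float64(100.2), np.float64(0.0039))], 1: [(np.float64(-60.9), np.float64(0.0024)), (np.float64(60.9), np.float64(-0.0001))]}
pull 89 [419.18048  -47.400368] ((421.25439453125, -46.766868591308594), (41.03272247314453, 12.11721134185791), 0.6007239818572998)
board z 0.0064660541767329605 0.0032098877344009934
```

```bash
python3 - <<'E'
from mb import *
im=np.load("pics/top2.npy",allow_pickle=True).item()
hsv=cv2.cvtColor(im["frame"],cv2.COLOR_BGR2HSV); u,v=np.meshgrid(np.arange(640),np.arange(400)); px=np.stack([u,v],-1).reshape(-1,2)
G=onplane(im,px,.041).reshape(400,640,3)[...,:2]; e=box(-3,44.5,0)[:2]
m=((hsv[...,1]<70)&(np.linalg.norm(G-e,axis=-1)<.052)).astype(np.uint8); m=cv2.morphologyEx(m,cv2.MORPH_OPEN,np.ones((2,2)))
p=(G[m>0]*1000).astype(np.float32); print('plate',len(p),cv2.fitEllipse(cv2.convexHull(p)),cv2.minEnclosingCircle(p),'cmd',e*1000)
x,y=.4202,-.0472
q=ori(89.7); 
move_to([x,y,.07],q); move_l([x,y,.0155],.15); st('at pull'); close(); st('grip')
move_l([x,y,.115],.2); st('lift')
qb=ori(83.0); a=box(1,120,.115)
move_to(list(a),qb); st('pre')
a=box(1,0,.115); move_l(list(a),.2); st('over')
a[2]=.1005; move_l(list(a),.1); hold(.2); st('hover')
for n in("top","scene"): np.save(f"pics/{n}3.npy",get_image(n),allow_pickle=True)
E
cat > rv.py <<'E'
from h import *
import sys
def project(im,W):
    V=np.array(im["view"]);p=W@V[:3,:3].T+V[:3,3]
    return cv2.projectPoints(np.c_[p[:,0],-p[:,1],-p[:,2]].reshape(-1,1,3),np.zeros(3),np.zeros(3),np.array(im["camera_matrix"],float),np.array([im["k1"],0,0,0,0],float))[0].reshape(-1,2)
def rectify(im,z,sc=2.5,w=400,h=600):
    jj,ii=np.meshgrid(np.arange(w),np.arange(h)); lx=(jj-w/2)/sc; ly=(h/2-ii)/sc
    W=np.c_[BC+np.outer(lx.ravel()/1000,BX)+np.outer(ly.ravel()/1000,BYv),np.full(lx.size,z)]
    mp=project(im,W).reshape(h,w,2).astype(np.float32); return cv2.remap(im["frame"],mp[...,0],mp[...,1],cv2.INTER_CUBIC)
E
python3 - <<'E'
from rv import *
im=np.load("pics/top3.npy",allow_pickle=True).item()
a=rectify(im,.075); b=rectify(im,.091)
for t in range(-100,101,20):
    for x in(-64,64): cv2.circle(b,(int(200+x*2.5),int(300-t*2.5)),1,(255,255,0),-1)
    for x in(-66,66): cv2.circle(a,(int(200+x*2.5),int(300-t*2.5)),1,(255,255,0),-1)
for t in range(-60,61,20):
    for y in(-104,104): cv2.circle(b,(int(200+t*2.5),int(300-y*2.5)),1,(255,255,0),-1)
    for y in(-106,106): cv2.circle(a,(int(200+t*2.5),int(300-y*2.5)),1,(255,255,0),-1)
cv2.imwrite("pics/over.png",np.hstack([a,b]))
E
```

```text
plate 831 ((474.5303039550781, 203.991455078125), (79.82111358642578, 80.96453094482422), 158.6017608642578) ((474.8940734863281, 203.6868438720703), 40.915950775146484) cmd [477.14421888 207.05300117]
at pull t21.0 [ 0.42   -0.0487  0.0148] F [-0.1  0.2  0.3] gap 0.0877 ff 0.0 j6 -1.76
grip t22.1 [ 0.4202 -0.0472  0.0155] F [0.8 0.3 0.2] gap 0.0137 ff 30.0 j6 -1.76
lift t22.8 [ 0.4198 -0.0471  0.1137] F [-0.6  0.6 -1.7] gap 0.0135 ff 30.0 j6 -1.76
pre t23.8 [0.4124 0.2137 0.1179] F [ 33.8 -27.4   4.2] gap 0.0152 ff 31.7 j6 -1.02
over t24.6 [0.5205 0.2058 0.1137] F [ 0.4  0.6 -1.8] gap 0.0140 ff 30.0 j6 -1.13
hover t25.1 [0.5218 0.2058 0.1012] F [-0.7  0.6 -1.2] gap 0.0134 ff 30.0 j6 -1.13
```

View pics/over.png

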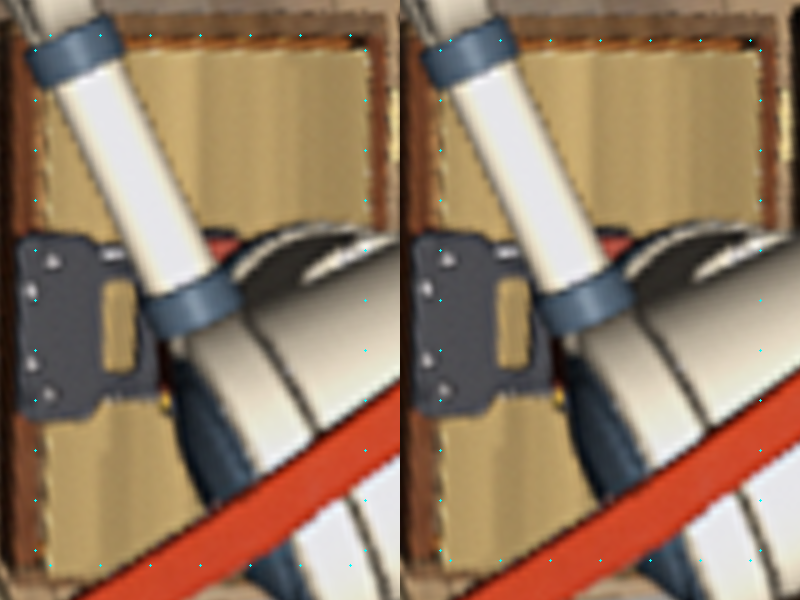

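Right crop: the board's side edges are at x≈40 and 358 px as intended. Its ends are at y≈52 and 572 px instead of 40 and 560, so it slid about 5 mm along its pull when something bumped it on the way in. I'll measure the board precisely in this view and check for what was touched.

```bash
cat > ed.py <<'E'
from rv import *
from scipy.ndimage import gaussian_filter
def edge(a,axis,rng,pos,pol,win=9,ch=None):
    g=gaussian_filter((a.mean(2) if ch is None else a[...,ch]).astype(float),1.5); gr=np.gradient(g,axis=axis)*pol; P=[]
    for t in rng:
        pr=gr[pos-win:pos+win+1,t] if axis==0 else gr[t,pos-win:pos+win+1]
        i=int(np.argmax(pr))
        if 0<i<2*win and pr[i]>1:
            P.append((t,pos-win+i+(pr[i-1]-pr[i+1])/(2*(pr[i-1]-2*pr[i]+pr[i+1]))))
    P=np.array(P)
    for _ in range(5):
        f=np.polyfit(P[:,0],P[:,1],1); r=P[:,1]-np.polyval(f,P[:,0]); P=P[abs(r)<max(2.5*np.median(abs(r)),.5)]
    mid=np.mean([rng[0],rng[-1]]); v=np.polyval(f,mid)
    # position mm, where along (mm), slope as rotation rad (ccw)
    return ((v-200)/2.5,(300-mid)/2.5,f[0]) if axis==1 else ((300-v)/2.5,(mid-200)/2.5,-f[0])
def report(a,L):
    for nm,ax,rng,pos,pol in L:
        try: v=edge(a,ax,rng,pos,pol); print(nm,'pos %.2f at %.0f rot %.4f'%v)
        except Exception as e: print(nm,e)
E
python3 - <<'E'
from ed import *
im=np.load("pics/top3.npy",allow_pickle=True).item()
print('board z=.0915'); report(rectify(im,.0915),[('L',1,range(65,225),40,1),('L lower',1,range(425,560),40,1),('R',1,range(65,215),358,-1),('top',0,range(130,345),52,1),('bot',0,range(45,85),572,-1)])
print('rim z=.075'); report(rectify(im,.075),[('L outer',1,range(40,225),12,1),('L outer lo',1,range(425,560),12,1),('R outer',1,range(60,215),388,-1),('top outer',0,range(130,360),14,-1)])
i0=np.load("pics/top0.npy",allow_pickle=True).item()
print('rim before'); report(rectify(i0,.075),[('L outer',1,range(40,225),12,1),('L outer lo',1,range(425,560),12,1),('R outer',1,range(60,215),388,-1),('R inner',1,range(60,390),365,1),('top outer',0,range(130,360),14,-1),('L inner',1,range(80,300),36,1)])
# what changed on the bench
s2=np.load("pics/scene2.npy",allow_pickle=True).item()["frame"]; s3=np.load("pics/scene3.npy",allow_pickle=True).item()["frame"]
cv2.imwrite("pics/cmp.png",np.hstack([s2[120:400,150:470],s3[120:400,150:470]]))
E
```

```text
board z=.0915
L pos -63.40 at 62 rot 0.0378
L lower pos -63.60 at -77 rot 0.0044
R pos 63.68 at 64 rot 0.0109
top pos 99.54 at 15 rot -0.0020
bot pos -108.60 at -54 rot -0.1636
rim z=.075
L outer pos -75.04 at 67 rot 0.0090
L outer lo pos -74.46 at -77 rot -0.0000
R outer too many indices for array: array is 1-dimensional, but 2 were indexed
top outer pos 115.41 at 18 rot 0.0026
rim before
L outer pos -75.08 at 67 rot 0.0114
L outer lo pos -74.41 at -77 rot -0.0018
R outer too many indices for array: array is 1-dimensional, but 2 were indexed
R inner pos 65.85 at 30 rot 0.0015
top outer pos 115.44 at 18 rot 0.0034
L inner pos -65.94 at 44 rot 0.0013
```

View pics/cmp.png

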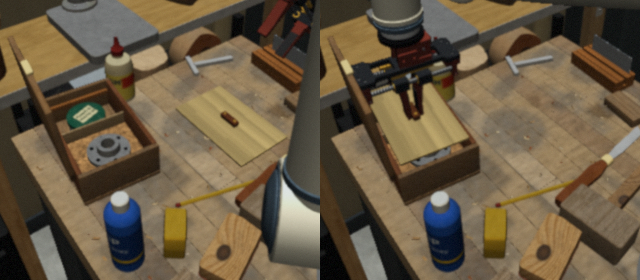

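Nothing else was disturbed and the board is still level in the grip. Correcting +4.75 mm along box y and +0.2° in yaw, then lowering with force checks.

```bash
python3 - <<'E'
from h import *
q=ori(83.2)
a=box(1,4.75,.1005); move_l(list(a),.05,q); hold(.1); f0=state()['ft_force']; st('aligned')
z=.1005; ok=True
for z in list(np.arange(.094,.0705,-.003))+[.0705,.0695,.0688]:
    a[2]=z; move_l(list(a),.06); s=state(); d=s['ft_force']-f0; print(round(z,4),s['ee_pos'].round(4)[2],d.round(1))
    if d[2]>5: break
E
```

```text
aligned t25.5 [0.5171 0.2062 0.1006] F [ 0.   0.1 -1.4] gap 0.0134 ff 30.0 j6 -1.13
0.094 0.0931 [-0.7 -0.2 -0. ]
0.091 0.0907 [-1.4  0.2 -0.2]
0.088 0.0877 [-0.4 -1.3  0.3]
0.085 0.0847 [-1.5 -0.5 -0.8]
0.082 0.0816 [ 0.2 -1.9 -0.5]
0.079 0.0787 [ 0.5 -0.5 -0. ]
0.076 0.0757 [ 0.  -0.3 -0.6]
0.073 0.073 [-0.2  0.1  1.3]
0.0705 0.071 [ 0.4 -1.3  3.1]
0.0695 0.071 [-1.6 -2.   9. ]
```

```bash
python3 - <<'E'
from h import *
gripper_open(); st('open'); p=state()['ee_pos'].copy(); p[2]=.13; move_l(list(p),.25)
d=np.array([np.cos(np.deg2rad(70)),np.sin(np.deg2rad(70))]); g=np.array([.6048,-.156])+.022*d
q,j=best((g[0],g[1],.1),-20,ref=0); print(g.round(4),j.round(2))
move_to([.45,-.04,.13],q)
for n in("top","scene"): np.save(f"pics/{n}4.npy",get_image(n),allow_pickle=True)
move_to([g[0],g[1],.08],q); st()
move_l([g[0],g[1],.012],.15); close(); st('grip')
move_l([g[0],g[1],.13],.25); st('lift')
qb=ori(-7.0) if True else None
jb=[inverse_kinematics(list(box(26,43,.13)),ori(a)) for a in(-7,173)]; print([None if t is None else t.round(2) for t in jb])
P=cloud(np.load("pics/top4.npy",allow_pickle=True).item()); w=P[...,:2]-BC; L=np.stack([w@BX,w@BYv],-1)*1000
for X in(-45,-20,20,45): print(X,[round(float(np.nanmedian(P[...,2][(abs(L[...,0]-X)<8)&(abs(L[...,1]-Y)<8)])),4) for Y in(-80,-50,50,90)])
from ed import *
im=np.load("pics/top4.npy",allow_pickle=True).item(); cv2.imwrite("pics/seat.png",rectify(im,.0615)); 
E
```

```text
open t29.2 [0.5174 0.2069 0.0699] F [-0.2  3.3  5.3] gap 0.0878 ff 2.6 j6 -1.13
[ 0.6123 -0.1353] [-0.27  0.18  1.37 -0.    1.6   0.08]
 t31.7 [ 0.612  -0.1346  0.08  ] F [0.5 0.6 0.4] gap 0.0881 ff 0.0 j6 0.08
grip t33.5 [ 0.6124 -0.1353  0.012 ] F [ 0.2 -0.  -0.3] gap 0.0116 ff 30.0 j6 0.08
lift t34.1 [ 0.6118 -0.1352  0.1285] F [-0.4  0.4 -2.4] gap 0.0119 ff 30.0 j6 0.08
[array([ 0.39, -0.08,  1.58, -0.  ,  1.64,  0.51]), array([ 0.39, -0.08,  1.58, -0.  ,  1.64, -2.63])]
-45 [0.0625, 0.0623, 0.0625, 0.0617]
-20 [0.061, 0.0614, 0.0617, 0.0619]
20 [0.0616, 0.0612, 0.5131, 0.0617]
45 [nan, 0.0617, 0.0636, 0.062]
  return np.nanmean(a, axis, out=out, keepdims=keepdims)
```

The board is level at 61.7 mm everywhere, so it is seated. The key is gripped (gap 11.9 mm). Placing it now.

```bash
python3 - <<'E'
from h import *
q=ori(-7.0)
move_to([.45,-.02,.13],q); a=box(26,43,.13); move_to(list(a),q); st('over')
a[2]=.085; move_l(list(a),.15); f0=state()['ft_force']
for z in(.079,.076,.0745,.0735,.0725):
    a[2]=z; move_l(list(a),.04); s=state(); d=s['ft_force']-f0; print(z,d.round(1))
    if d[2]>2.5: break
gripper_open(); st('open')
a[2]=.14; move_l(list(a),.25); move_to([.43,.03,.16],q); st()
for n in("top","scene"): np.save(f"pics/{n}5.npy",get_image(n),allow_pickle=True)
from ed import *
im=np.load("pics/top5.npy",allow_pickle=True).item(); sc=np.load("pics/scene5.npy",allow_pickle=True).item()["frame"]
cv2.imwrite("pics/key.png",np.hstack([cv2.resize(rectify(im,.0735),(320,480)),cv2.resize(sc[130:330,150:350],(480,480))]))
E
```

```text
over t35.9 [0.4827 0.2346 0.1297] F [-0.   0.9 -2. ] gap 0.0121 ff 30.0 j6 0.51
0.079 [ 0.   0.1 -0.9]
0.076 [ 0.9 -0.5  0.2]
0.0745 [ 0.4 -0.1  0.1]
0.0735 [ 0.4  0.2 -0.3]
0.0725 [-2.2 -1.4  6.8]
open t38.9 [0.4821 0.2356 0.0725] F [-0.   0.8 -0. ] gap 0.0880 ff 0.0 j6 0.51
 t40.2 [0.43   0.0305 0.1592] F [0.6 0.3 1. ] gap 0.0879 ff 0.0 j6 0.11
```

View pics/key.png

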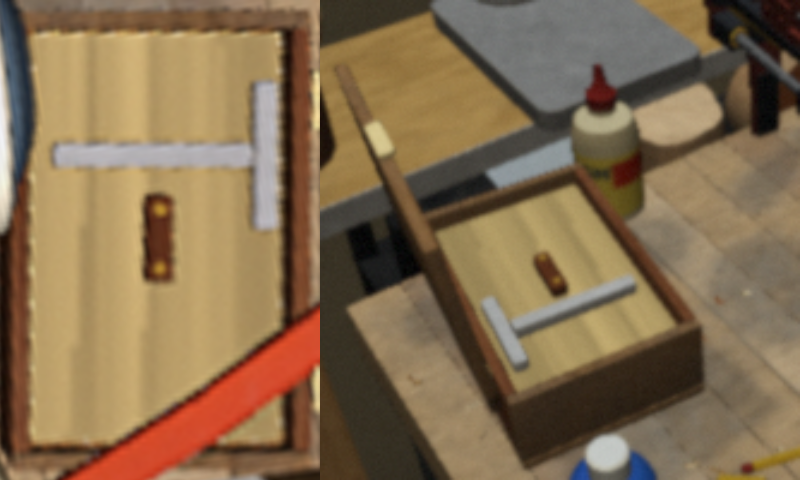

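The view shows the board level inside the box. The key lies flat beside the pull, shank across the box, clear of the walls, and the bottle is upright. Before swinging round behind the lid, I'll check what stands there and measure the lid from depth.

```bash
python3 - <<'E'
from h import *
I={n:np.load(f"pics/{n}5.npy",allow_pickle=True).item() for n in("top","scene")}
pts=[]
for n in I:
    P=cloud(I[n]); f=cv2.cvtColor(I[n]["frame"],cv2.COLOR_BGR2HSV)
    b=(f[...,0]>100)&(f[...,0]<125)&(f[...,1]>150)&(P[...,0]>.1)&(P[...,0]<.4)&(P[...,1]>.15)&(P[...,1]<.4)&(P[...,2]>.02)&(P[...,2]<.3)
    if b.sum(): print(n,'blue',np.percentile(P[b],[5,50,95],axis=0).round(3).tolist())
    pts.append(P[np.isfinite(P).all(-1)])
p=np.vstack(pts)
for z0,z1 in((.1,.24),(.24,.4),(.4,.6)):
    print(z0,z1)
    for y in np.arange(.26,.62,.04):
        print('y%.2f'%y,[int(((abs(p[:,0]-x)<.02)&(abs(p[:,1]-y)<.02)&(p[:,2]>z0)&(p[:,2]<z1)).sum()) for x in np.arange(.24,.80,.04)])
# lid plane
w=p[:,:2]-BC; bx=w@BX*1000+1; by=w@BYv*1000
k=(abs(by)<100)&(bx>80)&(bx<140)&(p[:,2]>.09)&(p[:,2]<.24)
for za in np.arange(.1,.24,.02):
    t=bx[k&(abs(p[:,2]-za)<.01)]; print('lid z%.2f'%za,len(t),np.percentile(t,[5,25,50]).round(1) if len(t) else '')
E
```

```text
top blue [[0.271, 0.259, 0.05], [0.295, 0.271, 0.124], [0.314, 0.301, 0.133]]
scene blue [[0.264, 0.27, 0.044], [0.27, 0.293, 0.11], [0.292, 0.308, 0.132]]
0.1 0.24
y0.26 [0, 531, 81, 0, 0, 0, 0, 0, 0, 69, 122, 0, 0, 0, 0]
y0.30 [0, 1069, 141, 0, 507, 711, 715, 546, 453, 590, 330, 0, 0, 0, 0]
y0.34 [0, 0, 0, 0, 27, 12, 0, 0, 0, 0, 0, 0, 0, 0, 0]
y0.38 [0, 0, 0, 0, 0, 0, 0, 0, 0, 0, 0, 0, 1114, 795, 0]
y0.42 [0, 0, 0, 0, 0, 0, 0, 0, 0, 0, 54, 0, 1069, 478, 0]
y0.46 [0, 0, 0, 0, 0, 0, 0, 0, 0, 0, 1118, 762, 475, 157, 0]
y0.50 [0, 0, 0, 0, 0, 0, 0, 0, 0, 0, 26, 383, 338, 210, 12]
y0.54 [0, 0, 0, 0, 0, 0, 0, 0, 0, 0, 516, 812, 318, 4, 314]
y0.58 [0, 0, 0, 0, 0, 0, 0, 0, 0, 0, 796, 634, 216, 0, 620]
0.24 0.4
y0.26 [0, 0, 0, 0, 0, 0, 0, 0, 0, 0, 0, 0, 0, 571, 572]
y0.30 [0, 0, 0, 0, 0, 0, 0, 3, 6, 0, 0, 0, 0, 604, 590]
y0.34 [0, 0, 0, 0, 0, 0, 0, 0, 0, 0, 0, 0, 0, 618, 576]
y0.38 [0, 0, 0, 0, 0, 0, 0, 0, 0, 0, 0, 0, 2033, 1209, 333]
y0.42 [0, 0, 0, 0, 0, 0, 0, 0, 0, 0, 0, 0, 1876, 661, 37]
y0.46 [0, 0, 0, 0, 0, 0, 0, 0, 0, 0, 0, 0, 0, 495, 146]
y0.50 [0, 0, 0, 0, 0, 0, 0, 0, 0, 0, 0, 0, 0,
[... 152 characters left out ...]
 501, 302, 0, 0, 0, 0, 0, 0, 0, 0]
y0.30 [0, 0, 0, 0, 538, 450, 0, 0, 0, 0, 0, 0, 0, 0, 0]
y0.34 [0, 0, 58, 735, 397, 0, 0, 0, 0, 0, 0, 0, 0, 0, 0]
y0.38 [1, 638, 821, 85, 0, 0, 0, 0, 0, 0, 0, 0, 1748, 1952, 0]
y0.42 [378, 181, 0, 0, 0, 0, 0, 0, 0, 0, 0, 0, 1799, 1033, 0]
y0.46 [0, 0, 0, 0, 0, 0, 0, 0, 0, 0, 0, 0, 0, 0, 0]
y0.50 [0, 0, 0, 0, 0, 0, 0, 0, 0, 0, 0, 0, 0, 0, 0]
y0.54 [0, 0, 0, 0, 0, 0, 0, 0, 0, 0, 0, 0, 0, 0, 245]
y0.58 [0, 0, 0, 0, 0, 0, 0, 0, 0, 0, 0, 0, 0, 0, 46]
lid z0.10 256 [80.7 81.5 82.1]
lid z0.12 290 [82.7 83.7 84.4]
lid z0.14 281 [84.7 85.8 86.5]
lid z0.16 334 [87.1 88.1 88.8]
lid z0.18 348 [89.4 90.3 90.9]
lid z0.20 369 [91.7 92.6 93.2]
lid z0.22 427 [94.1 94.9 95.7]
```

```bash
cat > lid.py <<'E'
from h import *
r=105
def tip(t,gap=0,r=r):
    o=9.5+10*np.sin(t)+gap
    return box(80-r*np.cos(t)+np.sin(t)*o,40,.076+(r*np.sin(t)+np.cos(t)*o)/1000+.008)
W=[box(35,175,.188),box(150,175,.190),tip(1.68,25)]+[tip(t) for t in(1.5,1.25,1.0,.75,.5,.3,.15,.05)]
E
python3 - <<'E'
from lid import *
P=cloud(np.load("pics/top3.npy",allow_pickle=True).item()); h=P[(P[...,2]>.15)&(P[...,2]<.485)&(np.hypot(P[...,0]-.45,P[...,1]-.2)<.13)]
print('arm top near wrist at TCP .1:',np.percentile(h[:,2],[50,95,99]).round(3))
s=state()['joint_pos']
for w in W:
    for a in(-7,173):
        j=inverse_kinematics(list(w),ori(a)); print(w.round(3),a,None if j is None else j.round(2))
E
```

```text
arm top near wrist at TCP .1: [0.467 0.484 0.485]
[0.352 0.261 0.188] -7 [ 0.56 -0.35  1.71 -0.    1.78  0.68]
[0.352 0.261 0.188] 173 [ 0.56 -0.35  1.71 -0.    1.78 -2.46]
[0.366 0.375 0.19 ] -7 [ 0.73 -0.12  1.51 -0.    1.75  0.85]
[0.366 0.375 0.19 ] 173 [ 0.73 -0.12  1.51 -0.    1.75 -2.29]
[0.499 0.344 0.184] -7 [ 0.55  0.1   1.3  -0.    1.74  0.67]
[0.499 0.344 0.184] 173 [ 0.55  0.1   1.3  -0.    1.74 -2.47]
[0.493 0.301 0.19 ] -7 [ 0.49  0.03  1.37 -0.    1.75  0.61]
[0.493 0.301 0.19 ] 173 [ 0.49  0.03  1.37 -0.    1.75 -2.53]
[0.49  0.274 0.19 ] -7 [ 0.45 -0.02  1.41 -0.    1.74  0.57]
[0.49  0.274 0.19 ] 173 [ 0.45 -0.02  1.41 -0.    1.74 -2.57]
[0.487 0.248 0.182] -7 [ 0.41 -0.06  1.47 -0.    1.73  0.53]
[0.487 0.248 0.182] 173 [ 0.41 -0.06  1.47 -0.    1.73 -2.61]
[0.484 0.224 0.168] -7 [ 0.37 -0.09  1.53 -0.    1.71  0.49]
[0.484 0.224 0.168] 173 None
[0.481 0.204 0.147] -7 [ 0.34 -0.12  1.59 -0.    1.67  0.46]
[0.481 0.204 0.147] 173 None
[0.48  0.193 0.127] -7 [ 0.32 -0.13  1.63 -0.    1.64  0.44]
[0.48  0.193 0.127] 173 None
[0.479 0.187 0.111] -7 [ 0.31 -0.13  1.66 -0.    1.61  0.43]
[0.479 0.187 0.111] 173 None
[0.479 0.185 0.099] -7 [ 0.3  -0.13  1.68 -0.    1.59  0.43]
[0.479 0.185 0.099] 173 None
```

Findings:
- The blue bottle at (0.28,0.28) is what the board touched. It is solid and hasn't moved.
- The lid stands at about 1.68 rad.
- The hose at z≈0.51 would be near the forearm if I pushed with the tool vertical, so I'll tilt the tool away from the robot to keep the wrist low.

```bash
cat > lid.py <<'E'
from h import *
r=105; A=45; Y=82
def setA(a):
    global A; A=a
def Q(s=0):
    a=np.deg2rad(A); u=-BYv; return ori(83+s,(u[0]*np.sin(a),u[1]*np.sin(a),-np.cos(a)))
def drop(): a=np.deg2rad(A); return .008*np.cos(a)+.010*np.sin(a)
def tip(t,gap=0):
    o=9.5+14*np.sin(t)+gap
    return box(80-r*np.cos(t)+np.sin(t)*o,Y,.076+(r*np.sin(t)+np.cos(t)*o)/1000+drop())
def way(): return [box(35,165,.185),box(140,160,.190),tip(1.68,25)]+[tip(t) for t in(1.5,1.25,1.0,.75,.5,.3,.15,.05)]
E
python3 - <<'E'
import lid; from lid import *
print(state()['joint_pos'].round(2))
for a in(35,45,55):
    setA(a)
    for s in(0,180):
        print(a,s)
        for k,w in enumerate(way()):
            j=inverse_kinematics(list(w),Q(s)); print(' ',w.round(3),None if j is None else j.round(2)) if k in(0,1,2,4,7,10) else None
E
```

```text
[-0.01 -0.38  1.78  0.    1.74  0.11]
35 0
  [0.362 0.259 0.185] [ 0.93 -0.7   2.06 -0.53  1.46 -0.54]
  [0.38  0.363 0.19 ] [ 1.04 -0.38  1.84 -0.56  1.44 -0.4 ]
  [0.457 0.353 0.187] [ 0.89 -0.29  1.77 -0.52  1.34 -0.52]
  [0.449 0.283 0.195] [ 0.79 -0.47  1.9  -0.49  1.34 -0.64]
  [0.44  0.21  0.153] [ 0.66 -0.66  2.09 -0.44  1.28 -0.75]
  [0.437 0.19  0.104] [ 0.62 -0.71  2.21 -0.43  1.2  -0.76]
35 180
  [0.362 0.259 0.185] [ 0.93 -0.7   2.06 -0.53  1.46  2.6 ]
  [0.38  0.363 0.19 ] None
  [0.457 0.353 0.187] [ 0.89 -0.29  1.77 -0.52  1.34  2.62]
  [0.449 0.283 0.195] [ 0.79 -0.47  1.9  -0.49  1.34  2.51]
  [0.44  0.21  0.153] [ 0.66 -0.66  2.09 -0.44  1.28  2.39]
  [0.437 0.19  0.104] [ 0.62 -0.71  2.21 -0.43  1.2   2.38]
45 0
  [0.362 0.259 0.185] [ 1.06 -0.75  2.16 -0.72  1.42 -0.4 ]
  [0.38  0.363 0.19 ] [ 1.15 -0.41  1.93 -0.76  1.4  -0.25]
  [0.457 0.353 0.188] [ 0.98 -0.33  1.88 -0.72  1.27 -0.37]
  [0.449 0.283 0.196] [ 0.89 -0.54  2.01 -0.68  1.26 -0.48]
  [0.44  0.21  0.153] [ 0.77 -0.76  2.21 -0.63  1.2  -0.6 ]
  [0.437 0.19  0.104] [ 0.72 -0.81  2.33 -0.63  1.12 -0.59]
45 180
  [0.362 0.259 0.185] None
  [0.38  0.363 0.19 ] None
  [0.457 0.353 0.188] None
  [0.449 0.283 0.196] None
  [0.44  0.21  0.153] [ 0.77 -0.76  2.21 -0.63  1.2   2.55]
  [0.437 0.19  0.104] [ 0.72 -0.81  2.33 -0.63  1.12  2.55]
55 0
  [0.362 0.259 0.185] [ 1.18 -0.78  2.25 -0.93  1.41 -0.24]
  [0.38  0.363 0.19 ] [ 1.24 -0.4   2.01 -0.95  1.38 -0.1 ]
  [0.457 0.353 0.188] [ 1.06 -0.35  1.97 -0.94  1.22 -0.19]
  [0.449 0.283 0.196] [ 0.98 -0.58  2.11 -0.9   1.21 -0.31]
  [0.44  0.21  0.153] [ 0.87 -0.82  2.33 -0.85  1.14 -0.41]
  [0.437 0.19  0.104] None
55 180
  [0.362 0.259 0.185] None
  [0.38  0.363 0.19 ] None
  [0.457 0.353 0.188] None
  [0.449 0.283 0.196] None
  [0.44  0.21  0.153] None
  [0.437 0.19  0.104] None
```

```bash
python3 - <<'E'
import lid; from lid import *
lid.Y=90; setA(35); W=way(); q=Q(0)
close(); move_to(list(W[0]),q); st('w0'); move_l(list(W[1]),.25); st('w1')
move_l(list(W[2]),.2); st('behind')
for k,w in enumerate(W[3:]):
    move_l(list(w),.12); s=state(); print(k,s['time'].__round__(1),s['ee_pos'].round(3),s['ft_force'].round(1))
    if np.linalg.norm(s['ft_force'])>25: break
E
```

```text
w0 t42.7 [0.3624 0.2591 0.185 ] F [-0.1 -0.8 -0.4] gap 0.0009 ff 0.0 j6 -0.54
w1 t43.3 [0.3807 0.3618 0.1893] F [ 0.1 -1.2 -0.5] gap 0.0004 ff 0.0 j6 -0.40
behind t43.8 [0.4492 0.3528 0.1874] F [ 0.  -0.4 -0. ] gap 0.0003 ff 0.0 j6 -0.51
0 44.3 [0.444 0.311 0.195] [-0.4  0.1 -0. ]
1 44.7 [0.441 0.284 0.195] [-1.1  0.8  0. ]
2 45.0 [0.437 0.257 0.188] [ 0.6  0.5 -0.5]
3 45.4 [0.434 0.232 0.174] [-0.7 -0.3  0.5]
4 45.8 [0.432 0.211 0.153] [ 0.9 -0.4  0.3]
5 46.2 [0.43  0.2   0.133] [-1.2  0.2  1.1]
6 46.5 [0.43  0.194 0.115] [0.4 0.2 0.4]
7 46.7 [0.429 0.191 0.104] [-0.9  0.3 -0.5]
```

```bash
python3 - <<'E'
from h import *
for n in("top","scene"):
    im=get_image(n); np.save(f"pics/{n}6.npy",im,allow_pickle=True); P=cloud(im); P=P[np.isfinite(P).all(-1)]
    w=P[:,:2]-BC; bx=w@BX*1000+1; by=w@BYv*1000; k=(by<60)&(by>-110)
    print(n,[(int(x),int(m.sum()),np.percentile(P[m,2],[10,50,90]).round(3).tolist()) for x in range(-90,150,20) for m in[k&(abs(bx-x)<10)&(P[:,2]<.3)&(P[:,2]>.0)] if m.sum()>20])
E
```

```text
top [(-90, 366, [0.0, 0.002, 0.092]), (-70, 784, [0.002, 0.091, 0.094]), (-50, 641, [0.089, 0.091, 0.093]), (-30, 618, [0.088, 0.09, 0.093]), (-10, 561, [0.087, 0.09, 0.092]), (10, 527, [0.086, 0.089, 0.091]), (30, 510, [0.085, 0.088, 0.09]), (50, 509, [0.085, 0.087, 0.09]), (70, 460, [0.084, 0.086, 0.089]), (110, 213, [0.0, 0.002, 0.003]), (130, 163, [0.0, 0.002, 0.004])]
scene [(-90, 207, [0.059, 0.084, 0.103]), (-70, 205, [0.09, 0.091, 0.093]), (-50, 341, [0.089, 0.091, 0.092]), (-30, 410, [0.089, 0.09, 0.092]), (-10, 524, [0.088, 0.09, 0.092]), (10, 321, [0.088, 0.089, 0.091]), (30, 373, [0.087, 0.089, 0.09]), (50, 669, [0.087, 0.088, 0.089]), (70, 998, [0.008, 0.086, 0.088]), (90, 390, [0.0, 0.001, 0.003]), (110, 359, [0.0, 0.001, 0.002]), (130, 336, [0.0, 0.001, 0.002])]
```

The lid followed and is down to about 0.03 rad. Now pressing it fully shut.

```bash
python3 - <<'E'
from h import *
p=state()['ee_pos'].copy(); p[:2]-=BX*.025; p[2]+=.004; move_l(list(p),.1)
for i in range(16):
    p[2]-=.0015; move_l(list(p),.03); s=state(); F=s['ft_force'][2]; print(p[2].round(4),s['ee_pos'][2].round(4),round(F,1),end=' | ')
    if F>14: break
hold(.2); p[2]+=.06; p[:2]+=BYv*.03; move_l(list(p),.25); p[:2]+=BYv*.03-BX*.08; move_l(list(p),.25); st('away')
for n in("top","scene"):
    im=get_image(n); np.save(f"pics/{n}7.npy",im,allow_pickle=True); P=cloud(im)
    f=cv2.cvtColor(im["frame"],cv2.COLOR_BGR2HSV)
    m=((f[...,0]<10)|(f[...,0]>170))&(f[...,1]>120)&(f[...,2]>50)&(P[...,0]>.55)&(P[...,0]<.70)&(P[...,1]>.04)&(P[...,1]<.13)&(P[...,2]>.1)&(P[...,2]<.18); print(n,'nozzle',m.sum(),np.median(P[m],0).round(3))
    P=P[np.isfinite(P).all(-1)]
    w=P[:,:2]-BC; bx=w@BX*1000+1; by=w@BYv*1000; k=(abs(by)<105)&(abs(bx)<68)&(P[:,2]>.05)&(P[:,2]<.12)
    A=np.c_[bx[k],by[k],np.ones(k.sum())]; c=np.linalg.lstsq(A,P[k,2]*1000,rcond=None)[0]; print(n,'lid plane slope x,y,z0',c.round(4))
E
```

```text
0.1066 0.1062 -0.1 | 0.1051 0.1048 0.4 | 0.1036 0.1038 0.3 | 0.1021 0.1022 0.3 | 0.1006 0.1005 1.1 | 0.0991 0.099 1.4 | 0.0976 0.0981 3.9 | 0.0961 0.0978 9.2 | 0.0946 0.0976 12.2 | 0.0931 0.0974 16.7 | Traceback (most recent call last):
  File "<stdin>", line 6, in <module>
bench.IKError: the arm cannot follow that straight line within its joint ranges
```

```bash
python3 - <<'E'
from h import *
p=state()['ee_pos'].copy(); st('now')
for up in(.05,.03,.015):
    try: move_l([p[0],p[1],p[2]+up],.2); break
    except Exception as e: print(up,e)
st('up'); q=ori(-7); move_to([.42,.02,.2],q); st('away')
for n in("top","scene"):
    im=get_image(n); np.save(f"pics/{n}7.npy",im,allow_pickle=True); P=cloud(im)
    f=cv2.cvtColor(im["frame"],cv2.COLOR_BGR2HSV)
    m=((f[...,0]<10)|(f[...,0]>170))&(f[...,1]>120)&(f[...,2]>50)&(P[...,0]>.55)&(P[...,0]<.70)&(P[...,1]>.04)&(P[...,1]<.13)&(P[...,2]>.1)&(P[...,2]<.18); print(n,'nozzle',m.sum(),np.median(P[m],0).round(3))
    P=P[np.isfinite(P).all(-1)]
    w=P[:,:2]-BC; bx=w@BX*1000+1; by=w@BYv*1000; k=(abs(by)<105)&(abs(bx)<68)&(P[:,2]>.05)&(P[:,2]<.12)
    A=np.c_[bx[k],by[k],np.ones(k.sum())]; c=np.linalg.lstsq(A,P[k,2]*1000,rcond=None)[0]; print(n,'lid plane slope x,y,z0',c.round(4),k.sum())
E
```

```text
now t49.9 [0.4277 0.1669 0.0974] F [-8.7 -4.  16.8] gap 0.0005 ff 8.2 j6 -0.82
up t50.4 [0.4276 0.1671 0.147 ] F [-0.4  0.  -0.3] gap 0.0005 ff 0.0 j6 -0.86
away t51.3 [0.4195 0.0202 0.1983] F [-0.1 -0.5  0.4] gap 0.0007 ff 0.0 j6 0.09
top nozzle 111 [0.632 0.082 0.135]
top lid plane slope x,y,z0 [-1.00000e-03  1.70000e-03  8.58536e+01] 4925
scene nozzle 120 [0.629 0.087 0.134]
scene lid plane slope x,y,z0 [3.90000e-03 2.20000e-03 8.64324e+01] 5600
```

The lid is flat at 85.9 mm (about 0.001 rad, shut), the bottle is upright where it was, and the robot is clear.

```bash
python3 -c "
from bench import *
print(job_done())"
```

```text
the job is handed in; nothing more can be done
None
```

The kit is packed as asked, the lid is fully shut and the glue bottle is still upright; I handed it in at about 51 s of the 72 s. The only contact on the way was the board brushing the fixed blue bottle while being carried, with a wrist force of about 44 N, which moved nothing else.

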